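# Vacuum-seal the coffee canister with the hand-held sealer

### The job

Vacuum-seal the coffee canister with the blue lid: turn the vent knob on its lid clockwise to its stop so that the vent is shut, then lift the white hand-held vacuum sealer out of its charging stand and set its nozzle squarely over the round valve on that lid. Hold the sealer upright there with a light push, so that the sprung nozzle is clearly pushed in but not right to its end, and finish like that, still holding the sealer on the valve. Leave the grey-lidded canister and everything else as they are.

Things in the scene. Friction and masses are not known exactly. Their poses are not given: they have to be found in the camera images.
- blue_canister: Brushed-steel coffee canister with a blue lid, loose, about 0.87 kg, standing on the worktop. Round: body 116 mm across, lid 124 mm across. Origin at the centre of its underside; z up; the lid's top face is flat and lies at z = 112 mm. In its frame the vent knob's axis stands at x = -28 mm, y = 0 (towards the robot at yaw 0) and the valve at x = +28 mm, y = 0.
- blue_canister_valve (a point): Centre of the valve on the blue lid, at the level of the lid's top face. The valve is a pale silicone boss 20 mm across that stands 4 mm above the lid, with a dark air hole 7 mm across, inside a thin printed pale ring 39 mm across. The nozzle's bell goes over the boss and its rim sits on the lid all round it, inside the printed ring.
- blue_knob_grip (a point): Point to grip on the blue lid's vent knob: on its axis, 21.5 mm above the lid's top face. The knob is a dark disc 33 mm across and 5 mm high with a bar on top, 32 mm long, 12 mm wide, top at 27 mm above the lid; a white line on one end of the bar is the pointer. The point's x axis runs along the bar towards the pointer and turns with the knob.
- blue_knob (a joint): Angle of the blue lid's vent knob, rad: 0 = open (pointer at the white ring mark), 1.4 = shut against its stop (pointer at the green dot). It grows as the knob turns clockwise seen from above; the bar's yaw is the canister's yaw + 0.7 - this value. Friction about 0.04 N m; it stays where it is left.
- grey_canister: The same canister with a grey lid and the same fittings; not to be touched. Origin and axes as for the blue one.
- grey_knob (a joint): Angle of the grey lid's vent knob, measured like the blue one; leave it as it is.
- dock: Dark charging stand, fixed to the worktop: foot 92 x 78 x 10 mm, upright sleeve 67 mm (x) x 56 mm (y), rim at z = 75 mm. Origin at the centre of its underside, z up. Its pocket is 51 x 39 mm and 23 mm deep (2.5 mm clearance all round the sealer); the sealer stands in it, nozzle down in the well, and lifts straight up out of it.
- sealer: White hand-held vacuum sealer, 0.22 kg, upright in the stand with its axes along the stand's. Origin at the centre of the nozzle's rim with the nozzle fully out (12 mm above the worktop while in the stand); z runs up to its top end at 153 mm. The body is a rounded block 46 mm (x) by 34 mm (y), flat sides, from z = 40 mm to 153 mm; pinch it across y.
- sealer_grip (a point): Good place to grip the sealer: on its centre line, 125 mm above the nozzle rim (nozzle out), 28 mm below its top end.
- nozzle_tip (a point): Centre of the nozzle's rim. The nozzle is a pale silicone bell, outside 34 mm across, inside 26 mm across, open downwards and 17 mm deep, so it goes over the 20 mm valve boss with 3 mm clearance all round. It moves with the nozzle.
- nozzle (a joint): How far the sprung nozzle is pushed into the sealer, m: 0 = fully out, 0.008 = right in. It starts to move at about 2 N, half way takes about 4.5 N, right in about 7 N.
- moka_pot: Steel moka pot, 174 mm tall, loose; leave it.
- mug: White flowered mug, 99 mm tall, loose; leave it.
- bowl: Small white bowl, 115 mm across, 56 mm tall, loose; leave it.
- teaspoon: Steel teaspoon, 130 mm long, lying loose; leave it.

How it is judged:
By the outcome, as a careful person would: the job done as asked, in the order asked, and still so for the second after the job is handed in, while the arm keeps its last pose, push and grip.
It also fails if it takes over 54 s, if anything falls off the work surface, if the arm or the gripper's body presses on something with over 40 N, if the wrist force passes 120 N, or if a joint passes its speed limit or range.

### The arm

A 6-joint arm with a two-finger parallel gripper is mounted at the origin on a cart in front of the work surface, level with it; the furniture and walls round the work are solid. World frame = base frame: x ahead of the robot, y to its left, z up, the work surface at z = 0. Lengths are in m, angles in rad, forces in N, time in s.
With the tool pointing down it reaches from about 0.275 to 0.75 m from the base axis. Payload 10.2 kg.
Tool frame: the origin (TCP) lies midway between the tips of the shut fingers; the grasp point (between the pads) lies 19 mm behind it (env.hold_point_z is the distance from the TCP to the grasp point, in m); z points along the fingers, y is the line along which they close (so a half turn about z gives the same grasp; the last joint's range is limited). The gripper opens to 85 mm and grips with 20 to 120 N. Pads are 22 mm wide; open, the fingers measure 114 mm over their backs; the gripper's body (76 mm by 85 mm) begins 54 mm behind the grasp point. The pads swing forward as they close: fully open they stand 13 mm farther back than shut.
Start: joints at [-0.223, 0.313, 1.498, -0, 1.331, -0.223], TCP at [0.525, -0, 0.231] pointing down, gripper open.
Joint ranges: [-2.94, 2.94], [-0.97, 2.17], [0.19, 2.56], [-1.23, 4.37], [0.02, 3.11], [-2.88, 2.88]. Speed limits (rad/s): [2.39, 2.39, 3.01, 3.14, 3.14, 3.14].

### API

Orientations are given as a unit quaternion [x, y, z, w].
In Python, from bench import env, kinematics, monitor, eyes, job gives the robot as it stands. The module is installed in compiled form; this text tells all that it offers. Calls block until the motion is done:
- env.reach(position, orientation): joint-space move of the TCP to a pose.
- env.movel(position, velocity=0.15, frame=None, guard=None): straight line of the TCP; frame=None keeps the orientation; velocity is the mean speed in m/s. With guard (N) it stops when the force on the tool has changed by that much, and returns True; else False.
- env.set_joints(angles): joint-space move.
- env.release() and env.close_gripper(effort=None): open the fingers fully, or close them until they stop; effort is the grip in N (None keeps the last).
- env.hold(seconds).
- kinematics.ik(position, orientation): joint angles nearest the present ones, or None.
- monitor.sense(): the state.
- eyes.grab_frame(name): name is "scene" or "side" or "wrist"; returns a dict with "frame" (384x512x3 uint8, red, green, blue), "mtx" (3x3 intrinsics, pixels), "view" (4x4, takes a point from world to camera coordinates). Camera axes: x right, y down, z forward; pixel columns grow to the right and rows downward; lengths in m; the calibration is good to about 2 mm. The wrist camera is an equidistant fisheye: a pixel r from the principal point sees the ray r / f radians off the axis. A picture is of the moment at which its call begins. There is no depth.
A pose or a line that the arm cannot do raises env.MotionError and nothing moves.
- job.hand_in(): hands the job in; it is judged then, once.
The state is a dict: "clock": time; "joints": joint angles; "qvel": joint speeds; "joint_efforts": joint torques, N m; "position": TCP position; "ee_rot": TCP orientation; "contact_force": force on the tool from outside, world axes, zero at the start; "ft_torque": the same for the moment, N m; "finger_gap": opening from 0.0 (shut) to 1.0 (fully open); "gripper_force": force on a finger pad.
Only numpy, scipy, OpenCV 4.12 (cv2) and the standard library are available. Lean on these libraries where they do the work, as an engineer would, in place of code of your own. Each camera call takes 0.05 s, during which the arm holds its last target. There are 200 camera calls.

## Working session

There is one attempt and no reset: what is moved stays moved. The work goes in short steps, each a Python script; the robot and the scene stay as the last script left them, time stands still between calls to the robot, and variables do not carry over. Pictures are saved under pics/ and viewed, at most 10 in all, crops included, and the job is handed in when it is done.

```bash
mkdir -p pics; python3 - <<'E'
from bench import env, kinematics, monitor, eyes, job
import cv2,numpy as np
s=monitor.sense();print(s['clock'],s['position'],s['ee_rot'],env.hold_point_z)
for n in ["scene","side","wrist"]:
    f=eyes.grab_frame(n); np.savez(f'pics/{n}0.npz',**{k:np.array(f[k]) for k in('frame','mtx','view')})
    cv2.imwrite(f'pics/{n}0.png',f['frame'][:,:,::-1]); print(n,f['mtx'].tolist(),np.round(f['view'],4).tolist())
E
```

```text
0.0 [5.24739107e-01 4.20947878e-05 2.30730319e-01] [ 7.07114549e-01  7.07098712e-01 -3.52553314e-04 -5.49061327e-04] 0.0187
scene [[398.03958674289714, 0.0, 252.59817414201626], [0.0, 398.03958674289714, 192.1870083681005], [0.0, 0.0, 1.0]] [[0.4936, -0.8697, -0.0072, -0.3226], [-0.5287, -0.2935, -0.7965, 0.367], [0.6905, 0.397, -0.6046, 0.7108], [0.0, 0.0, 0.0, 1.0]]
side [[419.2264245499122, 0.0, 254.90569885294698], [0.0, 419.2264245499122, 191.41199120405238], [0.0, 0.0, 1.0]] [[0.9289, -0.37, -0.0164, -0.5235], [-0.2003, -0.4644, -0.8627, 0.1664], [0.3115, 0.8046, -0.5055, 0.8804], [0.0, 0.0, 0.0, 1.0]]
wrist [[297.3186396354542, 0.0, 262.6085310056763], [0.0, 297.3186396354542, 189.83347790113524], [0.0, 0.0, 1.0]] [[1.0, 0.0003, -0.0016, -0.5241], [0.0008, -0.9514, 0.3081, -0.041], [-0.0014, -0.3081, -0.9514, 0.3812], [0.0, 0.0, 0.0, 1.0]]
```

View pics/scene0.png

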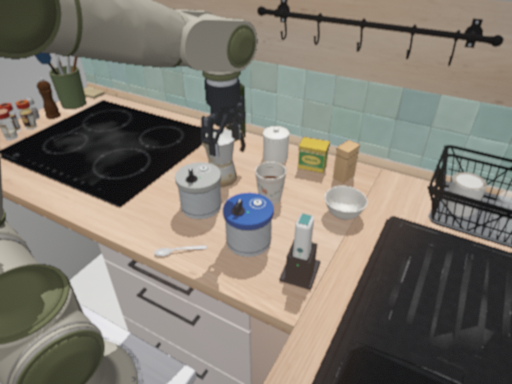

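View pics/wrist0.png

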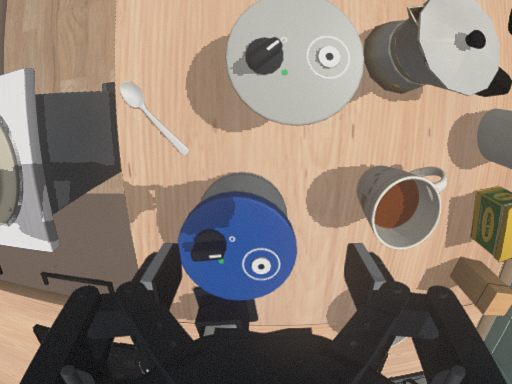

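View pics/side0.png

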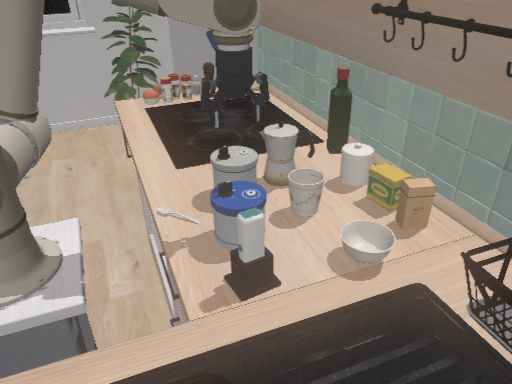

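The wrist view shows the blue lid near (238,245), with its knob near (210,245) and valve near (261,265). The grey canister is at (295,60). The scene view shows the sealer at (303,235) and its dock at (300,265). I'll zoom in on these next.

```bash
python3 - <<'E'
import cv2,numpy as np
F={n:np.load(f'pics/{n}0.npz')['frame'][:,:,::-1] for n in("scene","side","wrist")}
def crop(n,x,y,w,h,s): return cv2.resize(F[n][y:y+h,x:x+w],(w*s,h*s),interpolation=cv2.INTER_CUBIC)
a=crop("wrist",170,180,133,100,3);b=crop("scene",215,185,133,100,3);c=crop("side",200,180,133,120,3)[:300];d=crop("side",200,200,133,100,3)
cv2.imwrite('pics/mont.png',np.vstack([np.hstack([a,b]),np.hstack([c,d])]))
E
```

```text
(no output)
```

View pics/mont.png

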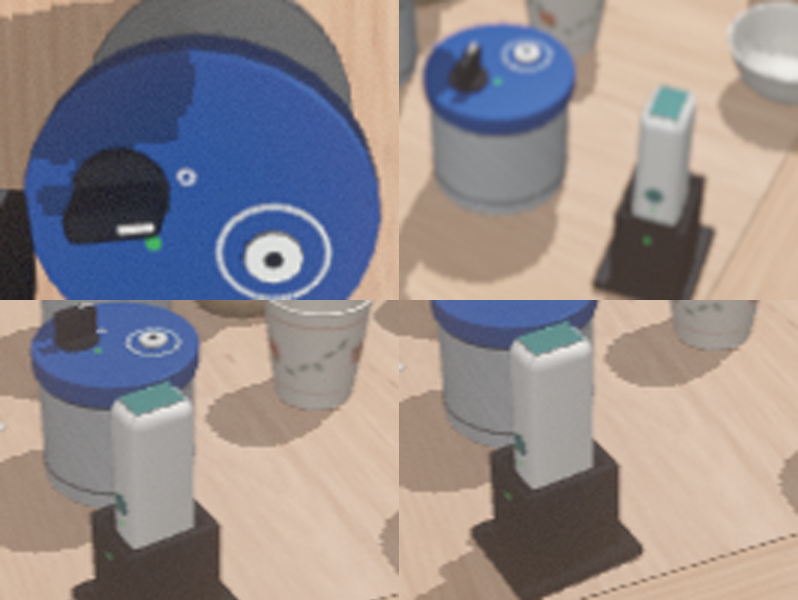

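The montage shows the blue knob partly shut: its white pointer line is at wrist (215,257), the green dot at (221,261), the ring mark at (232,239) and the valve hole at (261,266). The sealer's teal top cap is at scene (305,219) and side (250,213). Next I'll triangulate these.

```bash
cat > h.py <<'E'
import cv2,numpy as np
def load(n): 
    d=np.load(f'pics/{n}.npz'); return {k:d[k] for k in d}
def snap(name,tag):
    from bench import eyes
    f=eyes.grab_frame(name); f={k:np.array(f[k]) for k in('frame','mtx','view')}
    np.savez(f'pics/{tag}.npz',**f); cv2.imwrite(f'pics/{tag}.png',f['frame'][:,:,::-1]); return f
def ray(f,p,wrist):
    K=f['mtx'];u=(np.asarray(p,float)-K[:2,2])/K[0,0]
    if wrist:
        r=np.linalg.norm(u); d=np.r_[u/r*np.sin(r),np.cos(r)]
    else: d=np.r_[u,1]; d/=np.linalg.norm(d)
    R=f['view'][:3,:3];return -R.T@f['view'][:3,3],R.T@d
def plane(r,z): c,d=r; return c+d*(z-c[2])/d[2]
def tri(rs):
    A=sum(np.eye(3)-np.outer(d,d) for c,d in rs);b=sum((np.eye(3)-np.outer(d,d))@c for c,d in rs)
    X=np.linalg.solve(A,b); return X,[round(1e3*np.linalg.norm(np.cross(X-c,d)),2) for c,d in rs]
def hsv(f): return cv2.cvtColor(f['frame'],cv2.COLOR_RGB2HSV)
def blobs(m,box,amin=3):
    x,y,w,h=box; k=np.zeros_like(m); k[y:y+h,x:x+w]=m[y:y+h,x:x+w]
    n,l,s,c=cv2.connectedComponentsWithStats(k)
    return [(s[i,4],c[i],(l==i)) for i in range(1,n) if s[i,4]>=amin]
E
cat > m.py <<'E'
from h import *
F={n:load(n+'0') for n in("scene","side","wrist")}
box={'wrist':(175,190,130,110),'scene':(220,190,60,45),'side':(208,180,60,35)}
for n in F:
    H=hsv(F[n]).astype(int);h,s,v=H[...,0],H[...,1],H[...,2]
    print(n)
    w=((s<60)&(v>150)).astype('uint8'); print(' white',[(a,c.round(1).tolist()) for a,c,_ in blobs(w,box[n])])
    g=((h>45)&(h<80)&(s>100)&(v>80)).astype('uint8'); print(' green',[(a,c.round(1).tolist()) for a,c,_ in blobs(g,box[n],2)])
tb={'scene':(280,205,50,30),'side':(230,200,40,30)}
R=[]
for n in tb:
    H=hsv(F[n]).astype(int);h,s,v=H[...,0],H[...,1],H[...,2]
    t=((h>75)&(h<100)&(s>70)&(v>60)).astype('uint8');B=max(blobs(t,tb[n]),key=lambda b:b[0])
    q=cv2.minAreaRect(np.argwhere(B[2])[:,::-1].astype(np.float32));print(n,B[0],B[1],cv2.boxPoints(q).round(1).tolist())
    R.append(ray(F[n],B[1],False)); print(plane(R[-1],.165), [plane(ray(F[n],p,False),.165)[:2].round(4).tolist() for p in cv2.boxPoints(q)])
print(tri(R))
E
python3 m.py
```

```text
scene
 white [(np.int32(279), [230.6, 207.6]), (np.int32(95), [271.9, 197.4]), (np.int32(5), [239.0, 200.0]), (np.int32(51), [257.0, 202.0]), (np.int32(155), [275.2, 225.8])]
 green []
side
 white [(np.int32(52), [210.6, 184.2]), (np.int32(4), [228.5, 181.0]), (np.int32(3), [259.0, 183.3]), (np.int32(3), [262.0, 182.3]), (np.int32(3), [264.0, 187.0]), (np.int32(3), [233.0, 190.0]), (np.int32(42), [250.5, 192.5]), (np.int32(6), [243.8, 196.0]), (np.int32(72), [265.1, 207.2]), (np.int32(5), [208.8, 213.6]), (np.int32(3), [239.0, 214.0])]
 green [(np.int32(2), [232.0, 196.5])]
wrist
 white [(np.int32(18), [231.8, 238.4]), (np.int32(6), [296.0, 241.5]), (np.int32(166), [260.3, 261.3]), (np.int32(7), [297.0, 251.0]), (np.int32(30), [214.3, 255.9]), (np.int32(3), [296.0, 257.0]), (np.int32(217), [260.8, 265.6]), (np.int32(31), [287.9, 275.0]), (np.int32(5), [191.0, 279.0]), (np.int32(9), [264.0, 278.7]), (np.int32(3), [196.0, 284.0]), (np.int32(3), [276.3, 288.3]), (np.int32(4), [272.5, 291.0]), (np.int32(7), [262.0, 296.1]), (np.int32(3), [256.0, 298.0])]
 green [(np.int32(16), [220.8, 260.4])]
scene 64 [304.546875 219.      ] [[299.5, 221.89999389648438], [301.5, 214.10000610351562], [309.5, 216.10000610351562], [307.5, 223.89999389648438]]
[ 0.46782823 -0.23312737  0.165     ] [[0.4543, -0.2276], [0.4793, -0.221], [0.4815, -0.2385], [0.4566, -0.2448]]
side 112 [249.85714286 212.16071429] [[240.0, 212.0], [258.0, 206.0], [260.1000061035156, 212.3000030517578], [242.10000610351562, 218.3000030517578]]
[ 0.46527336 -0.2295072   0.165     ] [[0.4491, -0.222], [0.4866, -0.2161], [0.4821, -0.2372], [0.4455, -0.2426]]
(array([ 0.46340956, -0.23476447,  0.16883065]), [np.float64(0.17), np.float64(0.17)])
```

```bash
cat > s1.py <<'E'
from bench import env, monitor
from h import *
env.reach([0.45,-0.16,0.30],[.7071068,.7071068,0,0])
f=snap('wrist','wrist1'); s=monitor.sense(); print(s['clock'],s['position'])
cv2.imwrite('pics/w1b.png',cv2.resize(f['frame'][40:320,110:410,::-1],(600,560),interpolation=cv2.INTER_CUBIC))
F={n:load(n+'0') for n in("scene","side","wrist")}
print(tri([ray(F['scene'],(257,202),0),ray(F['side'],(250.5,192.5),0),ray(F['wrist'],(260.8,265.6),1)]))
for p in [(260.8,265.6),(231.8,238.4),(220.8,260.4)]: print(plane(ray(F['wrist'],p,1),.112 if p[0]<250 else .116))
E
python3 s1.py
```

```text
0.9833 [ 0.45035509 -0.15891846  0.29929738]
(array([ 0.52198604, -0.08686605,  0.1158963 ]), [np.float64(1.06), np.float64(1.21), np.float64(0.62)])
[ 0.52244187 -0.0862998   0.116     ]
[ 0.49368232 -0.05707394  0.112     ]
[ 0.48105793 -0.08308096  0.112     ]
```

View pics/w1b.png

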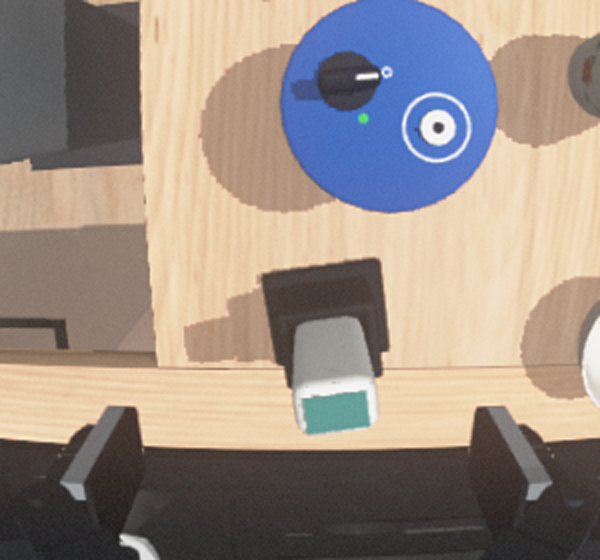

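This view shows the blue lid centred near full-frame pixel (304,92), with the pointer close to the ring mark (knob open), the valve at (329,104) and the teal top at (278,246). I'll measure these.

```bash
cat > m2.py <<'E'
from h import *
f=load('wrist1');f0=load('wrist0');sc=load('scene0');sd=load('side0')
H=hsv(f).astype(int);h,s,v=H[...,0],H[...,1],H[...,2]
def msk(m,box,n=1): return sorted(blobs(m.astype('uint8'),box),key=lambda b:-b[0])[:n]
def pl(p,z): return plane(ray(f,p,1),z)
# lid outline
m=((h>100)&(h<130)&(s>110)&(v>60)).astype('uint8');B=msk(m,(230,30,140,130))[0]
c=max(cv2.findContours(B[2].astype('uint8'),0,1)[0],key=cv2.contourArea);hull=cv2.convexHull(c)[:,0]
P=np.array([pl(p,.112)[:2] for p in hull])
x=np.linalg.lstsq(np.c_[2*P,np.ones(len(P))],(P**2).sum(1),rcond=None)[0];cen=x[:2];print('lid c',cen,'R',np.sqrt(x[2]+cen@cen))
# white things on lid
W=msk((s<70)&(v>170),(270,60,80,70),8)
for a,q,mm in W:
    print(a,q.round(1),pl(q,.112)[:2].round(4))
g=msk((h>45)&(h<80)&(s>90),(270,80,40,40))
gr=pl(g[0][1],.112)[:2];print('green',g[0][:2],gr)
# valve boss: two-view
boss=min(W,key=lambda w:np.hypot(*(w[1]-[329,104])) if w[0]>40 else 99)
vx=tri([ray(f,boss[1],1),ray(f0,(260.8,265.6),1)]);print('valve',vx,pl(boss[1],.116))
d=pl(boss[1],.116)[:2]-cen;print('valve off',np.linalg.norm(d),'yaw',np.arctan2(d[1],d[0]))
# sealer top
T=msk((h>75)&(h<100)&(s>70)&(v>60),(250,220,60,50))[0]
q=cv2.boxPoints(cv2.minAreaRect(np.argwhere(T[2])[:,::-1].astype(np.float32)))
Q=np.array([pl(p,.165)[:2] for p in q]);print('teal',T[:2],pl(T[1],.165),Q.round(4).tolist())
e=[Q[(i+1)%4]-Q[i] for i in range(4)];print([(np.linalg.norm(k).round(4),np.degrees(np.arctan2(k[1],k[0])).round(1)) for k in e])
print(tri([ray(f,T[1],1),ray(sc,(304.5,219),0),ray(sd,(249.9,212.2),0)]))
# white+teal top outline and dock foot
D=msk((v<75),(240,165,70,65))[0];r=cv2.minAreaRect(np.argwhere(D[2])[:,::-1].astype(np.float32))
c=max(cv2.findContours(D[2].astype('uint8'),0,1)[0],key=cv2.contourArea)
ap=cv2.approxPolyDP(c,4,True)[:,0];print('dock',[(p.tolist(),pl(p,.010)[:2].round(4).tolist()) for p in ap])
E
python3 m2.py
```

```text
lid c [ 0.49680007 -0.07413258] R 0.060437550052550276
227 [328.5 103.3] [ 0.5232 -0.0863]
199 [328.2 103.4] [ 0.5228 -0.0864]
27 [292.6  77.9] [ 0.4825 -0.0591]
24 [347.4 126.9] [ 0.5464 -0.1123]
19 [302.9  75.5] [ 0.4938 -0.0561]
4 [348.5  60.5] [ 0.5455 -0.036 ]
green (np.int32(16), array([291.25 ,  98.625])) [ 0.48115394 -0.0823866 ]
valve (array([ 0.52236552, -0.08626327,  0.11599562]), [np.float64(0.08), np.float64(0.08)]) [ 0.52228425 -0.08623467  0.116     ]
valve off 0.028211777846121014 yaw -0.44335563233497133
teal (np.int32(526), array([277.76425856, 245.88022814])) [ 0.46588262 -0.23316621  0.165     ] [[0.4485, -0.2252], [0.4805, -0.2209], [0.4837, -0.2415], [0.4508, -0.2461]]
[(np.float64(0.0322), np.float64(7.8)), (np.float64(0.0209), np.float64(-81.3)), (np.float64(0.0332), np.float64(-172.1)), (np.float64(0.0209), np.float64(96.2))]
(array([ 0.46527132, -0.23283618,  0.1667674 ]), [np.float64(0.77), np.float64(1.07), np.float64(1.09)])
dock [([290, 180], [0.4913, -0.205]), ([247, 185], [0.4258, -0.213]), ([247, 211], [0.4251, -0.2557]), ([254, 229], [0.4358, -0.287]), ([259, 200], [0.4441, -0.2373]), ([250, 207], [0.43, -0.249]), ([247, 199], [0.4255, -0.2357]), ([292, 191], [0.4948, -0.2226])]
```

Measurements are consistent: lid radius about 61 mm, valve at height 0.116 with offset 28.2 mm, sealer top at about 0.166. The ring mark and green dot directions agree with a canister yaw of about -0.44. Next is gripping the knob.

```bash
cat >> h.py <<'E'
def quat(psi):  # tool down, closing line at world yaw psi
    from scipy.spatial.transform import Rotation as R
    c,s=np.cos(psi),np.sin(psi)
    return R.from_matrix(np.array([[-s,c,0],[c,s,0],[0,0,-1.]])).as_quat()
V=np.array([.5223,-.0863]);YAW=-.44
KN=V-.056*np.array([np.cos(YAW),np.sin(YAW)])
E
cat > s2.py <<'E'
from bench import env, monitor, kinematics
from h import *
f=load('wrist1');f0=load('wrist0')
X,e=tri([ray(f,(292.6,77.9),1),ray(f0,(214.3,255.9),1)]);d=plane(ray(f,(292.6,77.9),1),.139)[:2]-KN
by=np.arctan2(d[1],d[0]);print('pointer tri',X,e,'len',np.hypot(*d),'bar yaw',by,'KN',KN)
by=.257 if abs(by-.257)<.12 else by
psi=by+np.pi/2; print(psi,kinematics.ik([*KN,.19],quat(psi)))
env.reach([*KN,.20],quat(psi)); env.movel([*KN,.120],velocity=.12)
s=monitor.sense();print(s['clock'],s['position'],s['joints'],s['contact_force'])
E
python3 s2.py
```

```text
pointer tri [ 0.47982178 -0.06105553  0.13999264] [np.float64(0.14), np.float64(0.14)] len 0.00829549575062282 bar yaw 0.18327608127174647 KN [ 0.47163391 -0.06244739]
1.8277963267948967 [-3.78599438e-01  2.43375552e-01  1.70265285e+00 -4.44089210e-16
  1.19556426e+00 -2.20639576e+00]
3.2417 [ 0.47203931 -0.06265329  0.12065592] [-3.78699926e-01  3.30724677e-01  1.78832225e+00  2.26216579e-05
  1.02129617e+00 -2.20632383e+00] [-0.65834254  0.06195226 -0.39084257]
```

```bash
cat > s3.py <<'E'
from bench import env, monitor
from h import *
env.close_gripper(effort=30)
s=monitor.sense();t0=s['ft_torque'];f0=s['contact_force'];q=np.array(s['joints']);a0=q[5]
print(s['clock'],s['finger_gap'],s['gripper_force'],t0,f0)
tgt=list(np.arange(.3,1.21,.3))+list(np.arange(1.25,1.56,.04))
for a in tgt:
    q[5]=a0+a; env.set_joints(q); s=monitor.sense()
    print(round(a,2),round(s['clock'],2),(s['ft_torque']-t0).round(3),(s['contact_force']-f0).round(1),round(s['joints'][5]-a0,3))
    if a>1.2 and abs((s['ft_torque']-t0)[2])>.10: break
E
python3 s3.py
```

```text
3.9 0.1321593762804723 34.415448904037476 [ 0.01879229  0.25925863 -0.06434516] [-1.98987518  1.06559189  0.68168848]
0.3 4.29 [ 0.27  -0.102  0.035] [1.1 1.4 0.8] 0.296
0.6 4.68 [ 0.465 -0.09   0.042] [0.5 1.7 0.5] 0.594
0.9 5.08 [0.58  0.043 0.027] [0.4 2.6 1.6] 0.894
1.2 5.47 [0.566 0.093 0.008] [0.3 3.6 2.6] 1.193
1.25 5.72 [0.605 0.041 0.043] [-0.1  2.4  3.5] 1.246
1.29 5.97 [0.693 0.09  0.046] [-0.1  2.6  3.4] 1.287
1.33 6.22 [0.758 0.057 0.059] [0.3 4.  4.2] 1.328
1.37 6.47 [0.795 0.086 0.053] [0.  3.6 4.9] 1.368
1.41 6.72 [ 0.304 -0.372  0.045] [2.4 1.5 1.4] 1.408
1.45 6.97 [-0.033 -0.55   0.074] [ 4.1 -0.3 -0.3] 1.448
1.49 7.22 [-0.242 -0.633 -0.005] [ 3.7 -2.  -0.6] 1.488
1.53 7.47 [-0.295 -0.58   0.065] [ 3.3 -3.1 -0.8] 1.528
```

```bash
cat > s4.py <<'E'
from bench import env, monitor
from h import *
env.release(); p=monitor.sense()['position']; env.movel([p[0],p[1],.20],velocity=.2)
env.reach([0.455,-0.16,0.30],quat(0))
f=snap('wrist','wrist2');print(monitor.sense()['clock'])
cv2.imwrite('pics/w2b.png',cv2.resize(f['frame'][40:280,210:410,::-1],(600,720)[:2] if 0 else (500,600),interpolation=cv2.INTER_CUBIC))
E
python3 s4.py; sed "s/load('wrist1')/load('wrist2')/" m2.py > m3.py; python3 m3.py
```

```text
9.3917
lid c [ 0.49448814 -0.07894303] R 0.060449032890967126
228 [321.5 110.5] [ 0.519  -0.0944]
197 [320.6 110.1] [ 0.5181 -0.0939]
82 [345.8  65.2] [ 0.546  -0.0415]
45 [347.1 125.3] [ 0.5495 -0.1099]
27 [282.7  88.8] [ 0.4756 -0.0713]
19 [299.1  80.1] [ 0.4935 -0.0612]
green (np.int32(15), array([284.6, 101.6])) [ 0.47775833 -0.08551233]
valve (array([ 0.52168201, -0.09500472,  0.10188212]), [np.float64(0.69), np.float64(0.69)]) [ 0.51825858 -0.09420623  0.116     ]
valve off 0.02824887955371861 yaw -0.5708075067657191
teal (np.int32(527), array([273.85578748, 246.78937381])) [ 0.46595442 -0.23314876  0.165     ] [[0.4487, -0.2251], [0.4804, -0.2207], [0.4835, -0.2415], [0.4509, -0.2462]]
[(np.float64(0.032), np.float64(8.0)), (np.float64(0.0211), np.float64(-81.5)), (np.float64(0.0329), np.float64(-171.9)), (np.float64(0.0212), np.float64(96.0))]
(array([ 0.46532413, -0.2328168 ,  0.16673353]), [np.float64(0.79), np.float64(1.07), np.float64(1.13)])
dock [([293, 190], [0.5001, -0.22]), ([289, 179], [0.4935, -0.2025]), ([247, 185], [0.4299, -0.2122]), ([243, 199], [0.4233, -0.2348])]
```

View pics/w2b.png

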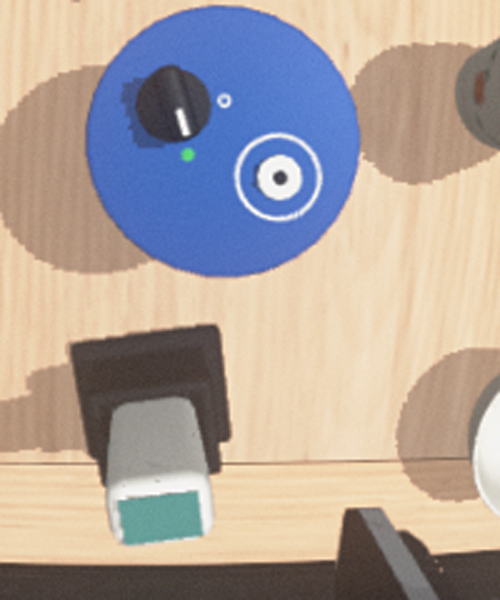

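The knob's pointer now aims at the green dot. The canister turned by about -0.13 rad and shifted about 5 mm as the stop was reached, so I use the new valve pose. I'll check the pointer angle, then grasp the sealer and lift it.

```bash
cat > s5.py <<'E'
from bench import env, monitor
from h import *
f=load('wrist2');V=np.array([.5183,-.0942]);YAW=-.571
KN=V-.056*np.array([np.cos(YAW),np.sin(YAW)])
d=plane(ray(f,(282.7,88.8),1),.139)[:2]-KN;by=np.arctan2(d[1],d[0]);print('len',np.hypot(*d),'knob',YAW+.7-by)
S=np.array([.4657,-.2331]);psi=np.radians(7.9)-np.pi/2;q=quat(psi)
env.reach([*S,.24],q); p=monitor.sense()['position'];print(p)
env.movel([*S,.118],velocity=.12);s=monitor.sense();print(s['clock'],s['position'],s['contact_force'],s['joints'][5])
env.close_gripper(effort=50);s=monitor.sense();print(s['clock'],s['finger_gap'],s['gripper_force'],s['contact_force'],s['ft_torque'])
env.movel([*S,.29],velocity=.12);s=monitor.sense();print(s['clock'],s['position'],s['finger_gap'],s['contact_force'],s['ft_torque'])
snap('side','side2');snap('scene','scene2')
cv2.imwrite('pics/held.png',np.hstack([load(n)['frame'][60:340,160:400,::-1] for n in('side2','scene2')]))
E
python3 s5.py
```

```text
len 0.008604585348631923 knob 1.3852832762700593
[ 0.46582733 -0.23249766  0.23978741]
11.7667 [ 0.46601412 -0.23334984  0.11870016] [-1.28761639 -0.00227471 -0.05190798] 0.7435349062105882
12.2917 0.3958231385509808 50.29641330242157 [-1.38107176  1.27257711  4.03206615] [0.28360427 0.10098919 0.01892146]
13.875 [ 0.46555048 -0.23299295  0.28939945] 0.39268931536204493 [-0.32238332  0.80701972 -2.31520745] [ 0.00260357 -0.02124089 -0.0088128 ]
```

View pics/held.png

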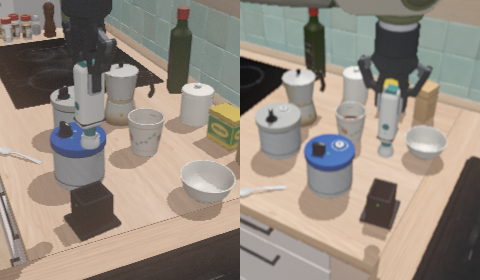

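The sealer is lifted clear of the dock, hanging between the fingers and upright. Before moving over, I'll overlay the expected rim and bell outline to check for tilt or offset.

```bash
cat > ov.py <<'E'
from h import *
def over(tags,x0,out,rim_z,boxes,r=.017,extra=()):
    ims=[]
    for t,(bx,by,w,hh) in zip(tags,boxes):
        f=load(t);k=5;im=cv2.resize(f['frame'][by:by+hh,bx:bx+w,::-1],(w*k,hh*k),interpolation=cv2.INTER_CUBIC)
        def pr(P):
            P=np.atleast_2d(P);c=P@f['view'][:3,:3].T+f['view'][:3,3];u=c@f['mtx'].T;u=u[:,:2]/u[:,2:]
            return np.round((u-[bx,by]+.5)*k).astype(int)
        a=np.linspace(0,2*np.pi,60)
        for (cx,cy,z,R,col) in [(x0[0],x0[1],rim_z,r,(0,0,255)),*extra]:
            cv2.polylines(im,[pr(np.c_[cx+R*np.cos(a),cy+R*np.sin(a),0*a+z])],True,col,1)
        cv2.line(im,*[tuple(int(i) for i in pr([x0[0],x0[1],z])[0]) for z in(rim_z,rim_z+.153)],(0,0,255),1)
        ims.append(im)
    cv2.imwrite(out,np.hstack(ims))
if __name__=='__main__':
    over(('side2','scene2'),(.4656,-.2330),'pics/ov1.png',.1827,[(215,110,75,115),(275,125,75,115)])
E
python3 ov.py
```

```text
(no output)
```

View pics/ov1.png

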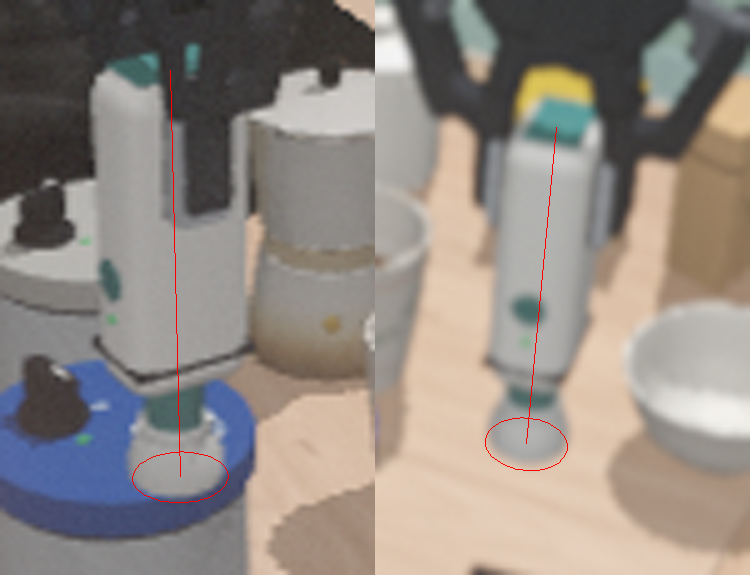

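The overlay fits: the bell sits on the predicted circle within about 1 px sideways in both views, and the body is upright. I'll move over the valve and stop just above it.

```bash
cat > s6.py <<'E'
from bench import env, monitor
from ov import *
V=np.array([.5183,-.0942])
env.movel([*V,.29],velocity=.1); env.movel([*V,.232],velocity=.06); env.hold(.3)
s=monitor.sense();p=s['position'];print(s['clock'],p,s['contact_force'],s['ft_torque'],s['finger_gap'])
snap('side','side3');snap('scene','scene3')
over(('side3','scene3'),p[:2],'pics/ov2.png',p[2]-.1067,[(205,95,75,118),(215,105,75,118)],extra=[(*V,.112,.0195,(0,255,255))])
E
python3 s6.py
```

```text
17.025 [ 0.51833914 -0.09423258  0.23214825] [-0.08484809 -0.24924535 -1.55532409] [-0.01208092  0.03329198  0.00323643] 0.3929953542917488
```

View pics/ov2.png

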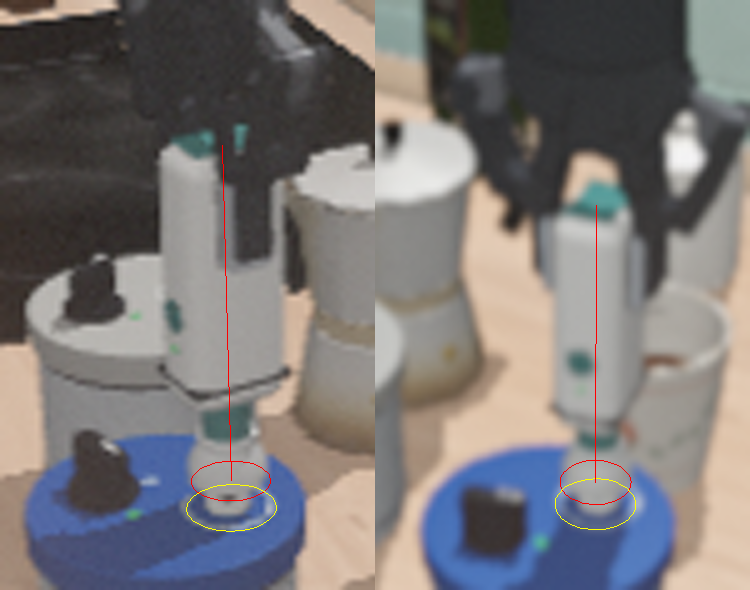

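The bell looks concentric with the boss in both views. A quick numeric check of each camera's bias for the boss will confirm it before I lower.

```bash
python3 - <<'E'
from h import *
def pr(f,P):
    c=f['view'][:3,:3]@P+f['view'][:3,3];u=f['mtx']@c;return (u[:2]/u[2]).round(2)
for n,o in (('scene',(257,202)),('side',(250.5,192.5))):
    f=load(n+'0');print(n,'valve obs',o,'proj',pr(f,np.array([.5223,-.0863,.116])))
    f=load(n+'3');H=hsv(f).astype(int);h,s,v=H[...,0],H[...,1],H[...,2]
    p=pr(f,np.array([.5183,-.0942,.1255]));print(' rim proj',p,'valve',pr(f,np.array([.5183,-.0942,.116])))
    x,y=p.astype(int)
    for r in range(y-10,y+12,2):
        m=(s[r,x-14:x+15]<70)&(v[r,x-14:x+15]>90); print(r,''.join('#' if k else '.' for k in m),x-14)
E
```

```text
scene valve obs (257, 202) proj [256.46 202.  ]
 rim proj [258.52 200.81] valve [258.51 203.89]
190 ####################..####### 244
192 ############################# 244
194 ############################# 244
196 .........#################### 244
198 .........#################### 244
200 .........#############....### 244
202 ........##############......# 244
204 #..........#########...#..... 244
206 ............########...#..... 244
208 ............................. 244
210 ............................. 244
side valve obs (250.5, 192.5) proj [251.09 192.25]
 rim proj [250.6  190.53] valve [250.69 194.32]
180 ############################# 236
182 ........##################### 236
184 ........##################### 236
186 .......################.##### 236
188 .......################...### 236
190 .......###############......# 236
192 ........#############........ 236
194 ......##..#########...#...... 236
196 .....##...#########...##..... 236
198 ......##.............#....... 236
200 ..........#########.......... 236
```

The boss and bell centres agree within 0.5 px in both views, so I lower it under force watch.

```bash
cat > s7.py <<'E'
from bench import env, monitor
from ov import *
V=np.array([.5183,-.0942])
s=monitor.sense();f0=np.array(s['contact_force']);t0=np.array(s['ft_torque'])
z=.2215
if not env.movel([*V,z],velocity=.03,guard=4):
  while z>.2095:
    z-=.0008; env.movel([*V,z],velocity=.01); env.hold(.15)
    s=monitor.sense();d=s['contact_force']-f0
    print(round(s['clock'],2),s['position'].round(4),d.round(2),(s['ft_torque']-t0).round(2))
    if d[2]>4.2: break
env.hold(.5);s=monitor.sense();p=s['position'];print(s['clock'],p,(s['contact_force']-f0).round(2),s['finger_gap'])
snap('side','side4');snap('scene','scene4')
over(('side4','scene4'),p[:2],'pics/ov3.png',.112,[(205,95,75,118),(215,105,75,118)],extra=[(*V,.112,.0195,(0,255,255))])
E
python3 s7.py
```

```text
18.02 [ 0.5183 -0.0942  0.2208] [-0.04 -0.65 -1.45] [-0.05 -0.04 -0.02]
18.43 [ 0.5183 -0.0942  0.2199] [-0.21 -0.54 -0.  ] [-0.07 -0.01 -0.03]
18.82 [ 0.5183 -0.0942  0.2191] [ 0.56 -1.54 -0.52] [-0.05  0.03 -0.04]
19.23 [ 0.5183 -0.0942  0.2184] [-0.26 -1.78  1.57] [ 0.02  0.05 -0.03]
19.62 [ 0.5183 -0.0942  0.2176] [-0.28 -0.42  2.68] [-0.03  0.09 -0.04]
20.02 [ 0.5183 -0.0942  0.2167] [-0.3  -1.29  2.25] [ 0.05  0.05 -0.02]
20.43 [ 0.5183 -0.0942  0.2159] [-0.73 -0.22  3.17] [0.09 0.08 0.  ]
20.82 [ 0.5183 -0.0942  0.2151] [-0.2   0.18  3.22] [ 0.09  0.05 -0.02]
21.23 [ 0.5183 -0.0942  0.2143] [ 0.21 -0.3   4.5 ] [0.13 0.01 0.02]
21.725 [ 0.51830273 -0.09419042  0.21429587] [-0.01 -1.09  5.32] 0.3984797630056572
```

View pics/ov3.png

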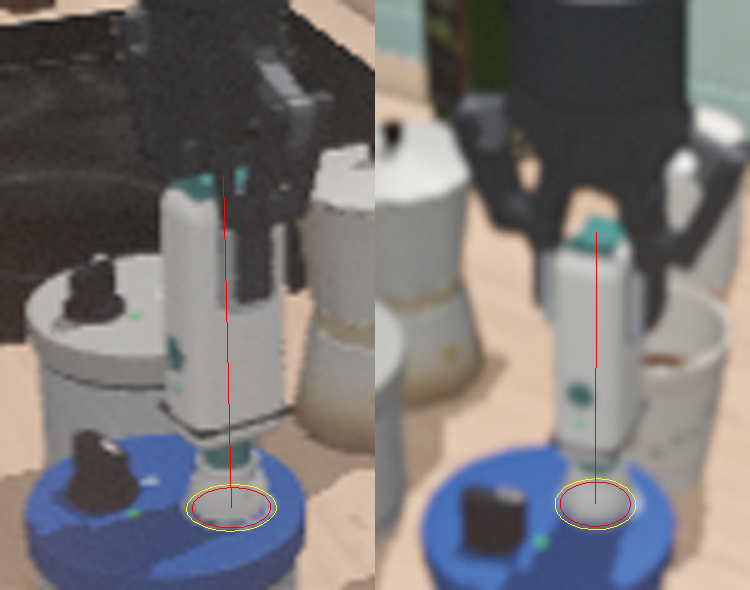

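The bell is seated over the boss inside the printed ring. Contact began at the predicted height (0.2187), so the rim is on the lid and not on the boss. The push is about 4.4 mm at 4.5–5 N, mid-stroke, so I hand in.

```bash
python3 -c "
from bench import monitor,job
s=monitor.sense();print(s['clock'],s['position'],s['contact_force'],s['finger_gap']);print(job.hand_in())"
```

```text
21.825 [ 0.51832628 -0.0941947   0.21431584] [0.49948075 0.88465999 2.60854346] 0.39616055880872303
the job is handed in; nothing more can be done
None
```

The blue canister's vent is shut, and the sealer is held upright on its valve with the nozzle about half pushed in (about 4.4 mm, 4–5 N); turning the knob to its stop also rotated the blue canister about 7° and shifted it about 5 mm, and the job is handed in at 21.8 s.

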